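# Aim the bench lamp at the heat sink

### The arm

A 7-joint arm with a two-finger parallel gripper is mounted at the origin on the work surface. World frame = base frame: x ahead of the robot, y to its left, z up, the work surface at z = 0. Lengths are in m, angles in rad, forces in N, time in s.
With the tool pointing down it reaches from about 0.4 to 0.875 m from the base axis. Payload 19.3 kg.
Tool frame: the origin (TCP) lies where the fingers leave the gripper's body, on its centre line; the fingertips stand 73 mm ahead of it and the grasp point (between the pads) lies 54 mm ahead of it (robot.grip_point_offset is the distance from the TCP to the grasp point, in m); z points along the fingers, y is the line along which they close (so a half turn about z gives the same grasp; the last joint's range is limited). The gripper opens to 85 mm and grips with 20 to 120 N. Pads are 22 mm wide; open, the fingers measure 114 mm over their backs; the gripper's body (76 mm by 85 mm) begins 54 mm behind the grasp point. The pads swing forward as they close: fully open they stand 13 mm farther back than shut.
Start: joints at [-1.233, 0.521, -0.036, 1.599, 0.021, 1.021, -0.113], TCP at [0.248, 0.574, 0.304] pointing down, gripper open.
Joint ranges: [-2.91, 2.91], [-0.3, 2.13], [-1.5, 1.42], [0.17, 2.43], [-1.26, 4.41], [0.16, 1.93], [-2.52, 2.52]. Speed limits (rad/s): [1.89, 1.89, 2.39, 2.39, 3.01, 3.01, 3.01].

### API

Orientations are given as a rotation vector (axis times angle).
In Python, from rig import robot, imaging, sign_off gives the robot as it stands.
- The arm moves only by the tool send_rows, never from a script. Its argument "steps" is a list of rows, each a list of 7 numbers: the closure, from -1 (fully open) to 1 (shut), then the shift along the tool's x, y, z scaled (see below), then the turn, a rotation vector about the tool's x, y, z scaled (see below). A call has 1 to 20 rows; each row is the pose to reach, as a shift and turn from the pose commanded when the call began, along the tool's axes at that moment; what a row does not reach only later rows make up. The controller multiplies each number of a shift by 0.5 m and each number of a turn by 45 degrees. A row lasts 1/12 s, in which the tool goes at most 41.7 mm and 7.16 degrees, less where a joint would pass 70% of its speed; a pose out of reach is approached as far as the arm can. A call with a number of a shift or a turn outside -1 to 1 is refused whole. A call with a gripper value outside its range is refused whole. The fingers move at their own pace and stop on an object; "squeeze" is the grip in N (left out, the last holds). Time passes only in rows, so rows that repeat a pose let the fingers close. It gives the time, the measured TCP pose, the force, the opening and the grip force at its end, in the units of the state.
- robot.read_state(): the state, without advancing time (a new reading comes with each control period).
- imaging.read_camera(name): name is "scene" or "top" or "wrist"; returns the picture (420x560x3 uint8, red, green, blue); there is no depth.
- imaging.camera_info(name): a dict with "vfov" (degrees; the focal length in pixels is half the picture's height over the tangent of half this angle, whatever the lens; pixels are square), "cx", "cy" (the principal point, pixels), "pose" (4x4, takes a point from camera to world coordinates). Camera axes: x right, y up, looking along -z (the intrinsics and any distortion apply to the point x, -y, -z); pixel columns grow to the right and rows downward; lengths in m; the calibration is good to about 2 mm. A picture is of the moment at which its call begins: read the wrist's pose just before it. camera_info takes no time and is no camera call; for the wrist camera it gives the pose at the moment of the call.
- sign_off(): hands the job in; it is judged then, once.
The state is a dict: "time_s": time; "joint_pos": joint angles; "qd": joint speeds; "effort": joint torques, N m; "tool_pos": TCP position; "tool_rot": TCP orientation; "wrist_force": force on the tool from outside, world axes, zero at the start; "ft_torque": the same for the moment, N m; "grip_width": finger opening in m; "finger_force": force on a finger pad.
Only numpy, scipy, OpenCV 4.12 (cv2) and the standard library are available. Lean on these libraries where they do the work, as an engineer would, in place of code of your own. Each camera call takes 0.05 s, during which the arm holds its last target. There are 200 camera calls.

### The job

Swivel and tilt the springy bench lamp, by pushing its head gently, so that when you let go its beam is centred on the finned heat sink of the circuit board. Leave both boards and everything else on the bench where they are.

Things in the scene. Friction and masses are not known exactly. Their poses are not given: they have to be found in the camera images.
- lamp: Lamp's foot and post, fixed to the bench: white disc, diameter 150, 22 high, with a steel post of diameter 22; origin under the foot's centre. The head swivels about the post, to 2.6 rad each way from this body's -x (which looks to the robot within 0.3 rad), and tilts from 0.3 rad nose-up to 1.4 rad nose-down. At the start it is between 0.1 rad nose-up and 0.5 rad nose-down.
- lamp_yoke: U-shaped steel yoke that turns with the head's swivel: two upright arms, 22 x 6, 60 either side of lamp_pivot, reaching 13 above it; origin on the swivel axis, 105 below lamp_pivot, z up. Swivel: stiff and springy. It slips at about 0.45 N m; on release it springs back 0.12 to 0.2 rad towards where it came from, unless pushed less than that (then all the way).
- lamp_pivot (a point): Middle of the lamp head, 230 above the bench, where swivel and tilt axes cross; stays put. Tilt: stiff and springy too. The head first bends, then slips (0.15 to 0.45 N m nose-down, 0.55 to 0.85 nose-up); on release it springs back 0.1 to 0.3 rad if pressed nose-down, 0.35 to 0.55 if nose-up. It differs with the head's unknown weight: push past, let go, look, correct.
- lamp_mouth (a point): Centre of the head's wide front face, where the beam comes out, 56 in front of lamp_pivot; the beam's centre line runs from lamp_pivot through it. Site axes: -x along the beam, y level, z out of the head's top. The head is a closed grey bell: radius 48 at the mouth, 46 at 25 in front of lamp_pivot, 34 at 30 behind it, 26 at its flat rear face 70 behind it.
- lamp_knob (a point): Centre of the black ball (diameter 26) at the head's tail, on the beam's line, 110 behind lamp_pivot. A steel rod, diameter 16, joins it to the bell's rear face (70 to 97 behind lamp_pivot). It goes down when the nose goes up. Rod, ball and bell may be pushed from the side to swivel, ball or bell's front top pressed from above to tilt.
- lamp_head: The whole tilting head: bell, tail rod and ball; origin and axes as lamp_mouth's but at lamp_pivot. 0.25 to 0.8 kg, nose-heavy (centre of mass 43 in front of lamp_pivot). Push it with less than 25 N.
- sink (a point): Middle of the top face of the finned aluminium heat sink (50 x 50, 20 high) on the circuit board that has one; about 29 above the bench. This is what the lamp must be aimed at.
- sink_board: Green circuit board, 100 x 140, on four 6 mm brass feet, top face 9 above the bench, carrying the heat sink (centred 25 from the board's middle, towards its own -y); loose; origin under its centre. It lies left or right of the lamp.
- cap_board: The other green circuit board, 100 x 140, with four black round capacitors and no heat sink; loose; origin under its centre; on the other side of the lamp from sink_board.
- flux_bottle: Bystander: brown flux bottle, diameter 34, 85 tall, standing between the robot and the lamp; origin under its foot.
- spool: Bystander: bare steel solder spool, diameter 54, 40 tall; origin under its foot.
- mug: Bystander: white mug, diameter 80, 90 tall; origin under its foot.
- screwdriver: Bystander: screwdriver lying on the bench; origin on its underside.
- meter: Bystander: grey multimeter lying flat, 150 x 80 x 35; origin under its centre.
- parts_tray: Bystander: clear divided tray, 120 x 160 x 35; origin under its centre.
- tape: Bystander: roll of paper tape lying flat, diameter 90, 20 high; origin under its centre.

How it is judged:
By the outcome, as a careful person would: the job done as asked, in the order asked, and still so for the second after the job is handed in, with the robot touching nothing.
It also fails if it takes over 72 s, if anything falls off the work surface, if the arm or the gripper's body presses on something with over 40 N, if the wrist force passes 120 N, or if a joint passes its speed limit or range.

## Working session

There is one attempt and no reset: what is moved stays moved. The work goes in short steps, Python scripts to look and compute and a tool call to move; the robot and the scene stay as the last step left them, time stands still between calls to the robot, and variables do not carry over. Pictures are saved under pics/ and viewed, at most 10 in all, crops included, and the job is handed in when it is done.

Besides the shell and the picture viewer there is one more tool, called after "Request:" as name([rows], argument=value, ...), one row to a line, values as JSON. send_rows: Moves the arm, as the interface text tells. Shifts and turns lie within -1 to 1; 1 stands for 0.5 m of shift or 45 degrees of turn. Its arguments: {"type":"object","properties":{"steps":{"type":"array"},"squeeze":{"type":"number"}},"required":["steps"]}

```bash
ls; mkdir -p pics; python3 - <<'E'
from rig import robot, imaging
import cv2, numpy as np
np.set_printoptions(precision=4,suppress=True)
for n in ["scene","top"]:
    i=imaging.camera_info(n); print(n,i)
    cv2.imwrite(f"pics/{n}0.png",imaging.read_camera(n)[:,:,::-1])
print(robot.read_state())
E
```

```text
pics
scene {'vfov': 42.971321116829465, 'cx': 296.27259177643157, 'cy': 205.24537262227247, 'pose': array([[-0.7726, -0.4225,  0.4739,  1.2359],
       [ 0.6347, -0.4952,  0.5932,  0.8369],
       [-0.016 ,  0.7591,  0.6508,  1.0898],
       [ 0.    ,  0.    ,  0.    ,  1.    ]])}
top {'vfov': 57.521397482311954, 'cx': 278.0282574369668, 'cy': 198.70689099082037, 'pose': array([[ 0.0031,  0.992 , -0.126 ,  0.3972],
       [-0.9999,  0.0018, -0.0107, -0.0312],
       [-0.0104,  0.126 ,  0.992 ,  1.2821],
       [ 0.    ,  0.    ,  0.    ,  1.    ]])}
{'time_s': 0.1, 'joint_pos': array([-1.2332,  0.5219, -0.0363,  1.5999,  0.0212,  1.0211, -0.1128]), 'qd': array([ 0.0007, -0.0011,  0.0004, -0.0011, -0.0005, -0.0013,  0.0011]), 'effort': array([  0.0037, -92.8485,   1.984 , -37.0535,   0.0181,   0.0053,
         0.    ]), 'tool_pos': array([0.2478, 0.5735, 0.3034]), 'tool_rot': array([-0.6361, -3.0764,  0.0015]), 'wrist_force': array([ 0.1216, -0.2888,  0.1144]), 'ft_torque': array([-0.0167,  0.0553,  0.0367]), 'finger_force': 0.0, 'grip_width': 0.0854118238006435}
```

View pics/scene0.png

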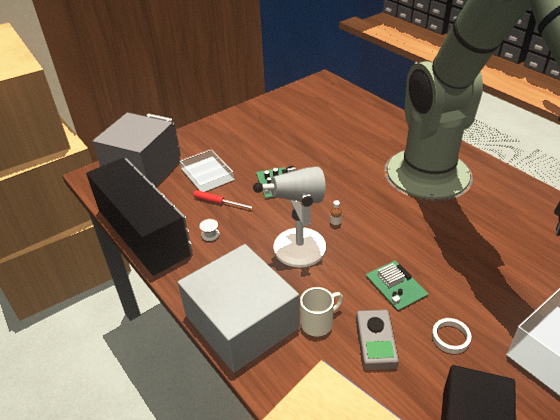

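View pics/top0.png

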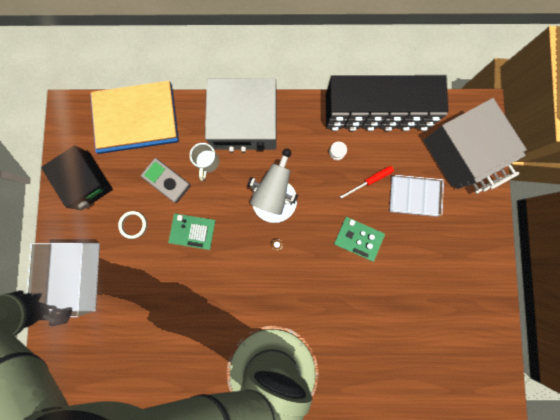

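The scene shows the lamp head pointing roughly at the robot, with its knob at about (258,187) in scene and (287,153) in top. The heat sink is left of the lamp, at (391,273) in scene and (198,232) in top. The bottle stands in front at top (277,244). Next I'll measure.

```bash
cat > h.py <<'E'
import numpy as np, cv2
from rig import robot, imaging
np.set_printoptions(precision=4,suppress=True)
def K(i): return 210/np.tan(np.radians(i["vfov"]/2))
def ray(i,u,v):
    f=K(i); d=np.array([(u-i["cx"])/f,-(v-i["cy"])/f,-1]); P=i["pose"]
    d=P[:3,:3]@d; return P[:3,3],d/np.linalg.norm(d)
def onz(i,u,v,z):
    o,d=ray(i,u,v); return o+d*(z-o[2])/d[2]
def proj(i,p):
    P=i["pose"]; c=P[:3,:3].T@(np.asarray(p)-P[:3,3]); f=K(i)
    return np.array([i["cx"]+f*c[0]/-c[2], i["cy"]-f*c[1]/-c[2]])
def tri(*obs):
    A=np.zeros((3,3));b=np.zeros(3);R=[ray(*o) for o in obs]
    for o,d in R:
        M=np.eye(3)-np.outer(d,d);A+=M;b+=M@o
    p=np.linalg.solve(A,b)
    return p,[np.linalg.norm((np.eye(3)-np.outer(d,d))@(p-o)) for o,d in R]
def crop(img,x,y,w,h,s): return cv2.resize(img[y:y+h,x:x+w],None,fx=s,fy=s,interpolation=cv2.INTER_CUBIC)
E
python3 - <<'E'
from h import *
t=cv2.imread("pics/top0.png");s=cv2.imread("pics/scene0.png")
a=np.hstack([crop(t,230,140,80,60*1+20,5)[:300],crop(s,245,160,80,60,5)])
b=np.hstack([crop(t,165,205,80,60,5),crop(s,355,250,80,60,5)])
cv2.imwrite("pics/z.png",np.vstack([a,b]))
T=imaging.camera_info("top");S=imaging.camera_info("scene")
print("knob",tri((T,287,153),(S,258,187)))
print("sink",tri((T,198,232),(S,391,273)))
# foot: white mask
for n,I,(x,y,w,h) in (("top",t,(240,165,70,65)),("scene",s,(265,222,70,50))):
    m=cv2.inRange(cv2.cvtColor(I,cv2.COLOR_BGR2HSV),(0,0,190),(180,50,255))[y:y+h,x:x+w]
    ys,xs=np.nonzero(m);print(n,xs.min()+x,xs.max()+x,ys.min()+y,ys.max()+y)
E
```

```text
knob (array([ 0.6547, -0.0442,  0.252 ]), [np.float64(0.00041123771747879215), np.float64(0.00041123771747861613)])
sink (array([0.4459, 0.2446, 0.0264]), [np.float64(0.00029675668810849213), np.float64(0.00029675668810855534)])
top 250 296 165 222
scene 265 325 228 271
```

View pics/z.png

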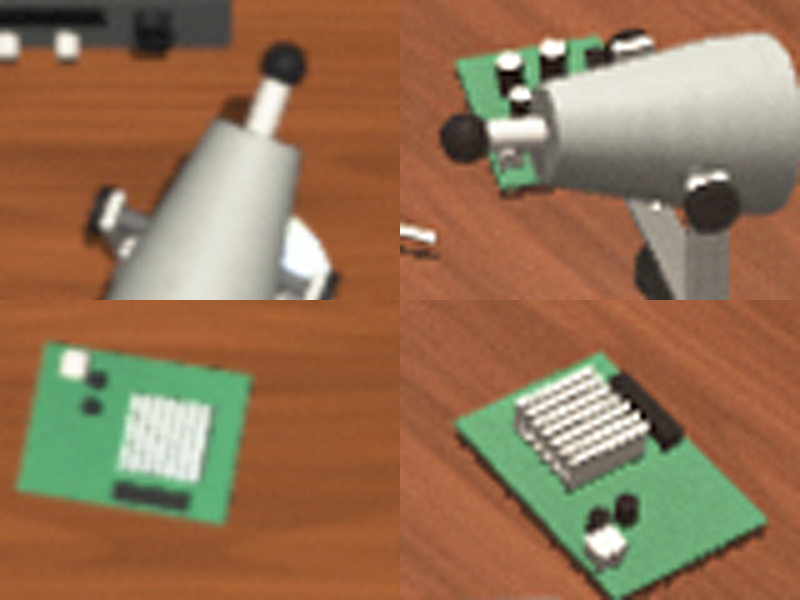

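```bash
python3 - <<'E'
from h import *
from scipy.optimize import least_squares
t=cv2.imread("pics/top0.png");s=cv2.imread("pics/scene0.png")
T=imaging.camera_info("top");S=imaging.camera_info("scene")
k,e=tri((T,286.8-.1,152.6),(S,257.5,187.3));print("knob",k,e)
q,e=tri((T,198.2,232.4),(S,391.6,273.6));print("sink",q,e, onz(T,198.2,232.4,.029),onz(S,391.6,273.6,.029))
for n,I,C,(x,y,w,h) in (("top",t,T,(245,180,60,45)),("scene",s,S,(268,226,65,50))):
    hsv=cv2.cvtColor(I,cv2.COLOR_BGR2HSV)
    m=cv2.inRange(hsv,(0,0,150),(180,60,255))
    z=np.zeros_like(m); z[y:y+h,x:x+w]=m[y:y+h,x:x+w]
    c,_=cv2.findContours(z,cv2.RETR_EXTERNAL,cv2.CHAIN_APPROX_NONE)
    c=max(c,key=len)[:,0,:]
    P=np.array([onz(C,u,v,.022) for u,v in c])[:,:2]
    f=lambda p:np.hypot(P[:,0]-p[0],P[:,1]-p[1])-.075
    best=None
    for x0 in np.arange(.5,.64,.01):
      for y0 in np.arange(-.06,.06,.01):
        r=least_squares(f,[x0,y0],loss="cauchy",f_scale=.001)
        if best is None or r.cost<best.cost: best=r
    print(n,best.x,np.mean(abs(f(best.x))<.002),len(c))
    piv=np.r_[best.x,.23]; d=piv-k; print(" piv-knob dist",np.linalg.norm(d),"azim",np.degrees(np.arctan2(d[1],d[0])),"elev",np.degrees(np.arcsin(d[2]/np.linalg.norm(d))))
    print(" want", (lambda a:(np.degrees(np.arctan2(a[1],a[0])),np.degrees(np.arctan2(a[2],np.hypot(*a[:2])))))(q-piv))
bott=onz(T,277,244,.085);print("bottle top",bott)
E
```

```text
knob [ 0.6561 -0.0436  0.252 ] [np.float64(8.610543357488625e-06), np.float64(8.610543357591551e-06)]
sink [0.4444 0.245  0.0232] [np.float64(0.0008366959049630126), np.float64(0.0008366959049630699)] [0.4447 0.2431 0.029 ] [0.448  0.2487 0.029 ]
top [ 0.5541 -0.0029] 0.32057416267942584 209
 piv-knob dist 0.11208982413652743 azim 158.21954545390585 elev -11.327710251047133
 want (np.float64(113.87145256149871), np.float64(-37.33343642704033))
scene [0.5643 0.006 ] 0.5 162
 piv-knob dist 0.10667588112420441 azim 151.60793380153495 elev -11.910820526598554
 want (np.float64(116.64549465314781), np.float64(-37.70745176378013))
bottle top [ 0.4073 -0.0156  0.085 ]
```

```bash
cat >> h.py <<'E'
from scipy.spatial.transform import Rotation as R
def row(pos,rot=None):
    s=robot.read_state(); A=R.from_rotvec(s["tool_rot"])
    d=A.inv().apply(np.asarray(pos)-s["tool_pos"])/.5
    r=np.zeros(3) if rot is None else (A.inv()*rot).as_rotvec()/np.radians(45)
    return np.r_[d,r].round(3)
E
python3 - <<'E'
from h import *
s=robot.read_state();A=R.from_rotvec(s["tool_rot"]).as_matrix();print(A)
W=imaging.camera_info("wrist");P=W["pose"];print(W["vfov"],W["cx"],W["cy"]);print("cam in tool",A.T@(P[:3,3]-s["tool_pos"]));print(A.T@P[:3,:3])
print(row([.40,.12,.56]))
E
```

```text
[[-0.918   0.3966 -0.0003]
 [ 0.3966  0.918  -0.0009]
 [-0.     -0.001  -1.    ]]
67.47722775548483 279.8694143305798 211.16582859733163
cam in tool [ 0.0653 -0.0002 -0.0702]
[[-0.0009  0.9659  0.2588]
 [ 1.      0.0009  0.0001]
 [-0.0001  0.2588 -0.9659]]
[-0.639 -0.712 -0.512  0.     0.     0.   ]
```

Request:
send_rows([
  [1, -0.64, -0.71, -0.51, 0, 0, 0],
  [1, -0.64, -0.71, -0.51, 0, 0, 0],
  [1, -0.64, -0.71, -0.51, 0, 0, 0],
  [1, -0.64, -0.71, -0.51, 0, 0, 0],
  [1, -0.64, -0.71, -0.51, 0, 0, 0],
  [1, -0.64, -0.71, -0.51, 0, 0, 0],
  [1, -0.64, -0.71, -0.51, 0, 0, 0],
  [1, -0.64, -0.71, -0.51, 0, 0, 0],
  [1, -0.64, -0.71, -0.51, 0, 0, 0],
  [1, -0.64, -0.71, -0.51, 0, 0, 0],
  [1, -0.64, -0.71, -0.51, 0, 0, 0],
  [1, -0.64, -0.71, -0.51, 0, 0, 0],
  [1, -0.64, -0.71, -0.51, 0, 0, 0],
  [1, -0.64, -0.71, -0.51, 0, 0, 0],
  [1, -0.64, -0.71, -0.51, 0, 0, 0],
  [1, -0.64, -0.71, -0.51, 0, 0, 0],
  [1, -0.64, -0.71, -0.51, 0, 0, 0],
  [1, -0.64, -0.71, -0.51, 0, 0, 0],
  [1, -0.64, -0.71, -0.51, 0, 0, 0],
  [1, -0.64, -0.71, -0.51, 0, 0, 0],
])

```text
time_s: 1.77
tool_pos: [0.4007, 0.1214, 0.5586]
tool_rot: [-0.635, -3.076, 0.001]
wrist_force: [0.2, 0.2, -0.2]
grip_width: 0.0
finger_force: 0.0
```

```bash
python3 - <<'E'
from h import *
W=imaging.camera_info("wrist");np.save("pics/w1.npy",W["pose"])
I=imaging.read_camera("wrist")[:,:,::-1];cv2.imwrite("pics/w1.png",I)
s=robot.read_state();print(s["tool_pos"],s["time_s"],s["joint_pos"])
for p in ([.656,-.0436,.252],[.445,.2445,.029],[.559,.001,.23]):print(proj(W,p))
E
```

```text
[0.4007 0.1213 0.5587] 1.8167 [-0.6976 -0.02    0.2576  1.6753  0.0052  1.4861  0.7232]
[245.6942 386.2597]
[349.2129 158.3465]
[246.94   313.0511]
```

View pics/w1.png

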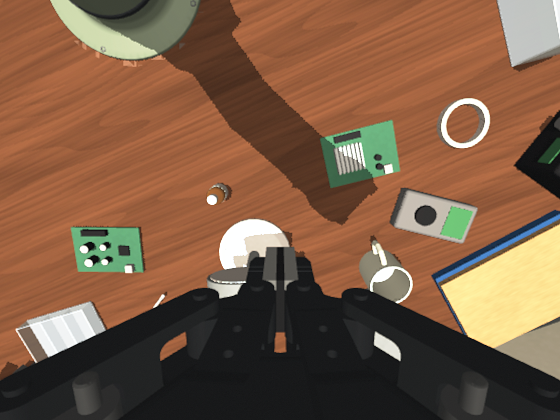

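The wrist picture shows the sink at (350,158), where predicted, with the foot's front arc clear at rows 219–250 and the head hidden behind the fingers. I'll fit the foot circle on that arc.

```bash
cat >> h.py <<'E'
from scipy.optimize import least_squares
def foot(I,C,box,guess,r=.075,z=.022):
    # radial edge search from the guess centre: outermost white pixel along each direction
    x,y,w,h=box; hsv=cv2.cvtColor(I,cv2.COLOR_BGR2HSV)
    m=cv2.inRange(hsv,(0,0,140),(180,70,255)); pts=[]
    for a in np.arange(0,2*np.pi,.02):
        prev=False
        for rr in np.arange(.095,.055,-.0005):
            u,v=proj(C,[guess[0]+rr*np.cos(a),guess[1]+rr*np.sin(a),z]); 
            if not(x<=u<x+w and y<=v<y+h): continue
            if m[int(round(v)),int(round(u))]: 
                if prev: pts.append([guess[0]+rr*np.cos(a),guess[1]+rr*np.sin(a)])
                break
            H=hsv[int(round(v)),int(round(u))]; prev=H[0]<20 and H[1]>90
    P=np.array(pts); f=lambda p:np.hypot(P[:,0]-p[0],P[:,1]-p[1])-r
    q=least_squares(f,guess,loss="cauchy",f_scale=.001)
    return q.x,np.mean(abs(f(q.x))<.002),len(P)
E
python3 - <<'E'
from h import *
t=cv2.imread("pics/top0.png");s=cv2.imread("pics/scene0.png");w=cv2.imread("pics/w1.png")
T=imaging.camera_info("top");S=imaging.camera_info("scene");W=imaging.camera_info("wrist")
for g in ([.559,0],[.55,.005]):
  print("wrist",foot(w,W,(210,210,90,55),g))
  print("top",foot(t,T,(240,180,64,48),g))
  print("scene",foot(s,S,(268,226,65,50),g))
# sink: bright fins in each, wrist
hsv=cv2.cvtColor(w,cv2.COLOR_BGR2HSV)[135:180,328:372]
m=cv2.inRange(hsv,(0,0,150),(180,60,255));m=cv2.morphologyEx(m,cv2.MORPH_CLOSE,np.ones((5,5)))
n,l,st,ce=cv2.connectedComponentsWithStats(m);i=1+np.argmax(st[1:,4]);print(st[i],ce[i]+[328,135])
u,v=ce[i]+[328,135]
p=onz(W,u,v,.029);print(p,tri((W,u,v),(T,198.2,232.4)),tri((W,u,v),(S,391.6,273.6)))
# sink via top bright mask
hsv=cv2.cvtColor(t,cv2.COLOR_BGR2HSV)[218:248,185:212]
m=cv2.inRange(hsv,(0,0,140),(180,70,255));m=cv2.morphologyEx(m,cv2.MORPH_CLOSE,np.ones((5,5)))
n,l,st,ce=cv2.connectedComponentsWithStats(m);i=1+np.argmax(st[1:,4]);print(st[i],ce[i]+[185,218],onz(T,*(ce[i]+[185,218]),.029))
E
```

```text
wrist (array([ 0.5518, -0.001 ]), np.float64(0.9719626168224299), 107)
top (array([ 0.5528, -0.0042]), np.float64(0.9844961240310077), 129)
scene (array([0.562 , 0.0028]), np.float64(0.8509316770186336), 161)
wrist (array([ 0.5518, -0.0011]), np.float64(0.963963963963964), 111)
top (array([ 0.5528, -0.0042]), np.float64(0.9856115107913669), 139)
scene (array([0.562 , 0.0027]), np.float64(0.8414634146341463), 164)
[  7   7  31  33 748] [349.865  157.6136]
[0.4444 0.246  0.029 ] (array([0.4456, 0.2465, 0.019 ]), [np.float64(0.0012402277581958529), np.float64(0.0012402277581958613)]) (array([0.4451, 0.2466, 0.0251]), [np.float64(6.275860536420673e-05), np.float64(6.275860536430187e-05)])
[  4   6  19  18 271] [197.893  232.0738] [0.4458 0.2442 0.029 ]
```

```bash
cat >> h.py <<'E'
def arc(az,r,z,c=(.552,-.0025)):
    a=np.radians(az); return [c[0]+r*np.cos(a),c[1]+r*np.sin(a),z]
def rows(pts):
    for p in pts: print(row(p)[:3].round(3).tolist())
E
python3 - <<'E'
from h import *
rows([[.66,.005,.42],[.66,.005,.31]])
E
```

```text
[-0.568, -0.008, 0.277]
[-0.568, -0.008, 0.497]
```

Request:
send_rows([
  [1, -0.57, -0.01, 0.28, 0, 0, 0],
  [1, -0.57, -0.01, 0.28, 0, 0, 0],
  [1, -0.57, -0.01, 0.28, 0, 0, 0],
  [1, -0.57, -0.01, 0.28, 0, 0, 0],
  [1, -0.57, -0.01, 0.28, 0, 0, 0],
  [1, -0.57, -0.01, 0.28, 0, 0, 0],
  [1, -0.57, -0.01, 0.28, 0, 0, 0],
  [1, -0.57, -0.01, 0.28, 0, 0, 0],
  [1, -0.57, -0.01, 0.28, 0, 0, 0],
  [1, -0.57, -0.01, 0.28, 0, 0, 0],
  [1, -0.57, -0.01, 0.28, 0, 0, 0],
  [1, -0.57, -0.01, 0.35, 0, 0, 0],
  [1, -0.57, -0.01, 0.42, 0, 0, 0],
  [1, -0.57, -0.01, 0.47, 0, 0, 0],
  [1, -0.57, -0.01, 0.5, 0, 0, 0],
  [1, -0.57, -0.01, 0.5, 0, 0, 0],
  [1, -0.57, -0.01, 0.5, 0, 0, 0],
])

```text
time_s: 3.23
tool_pos: [0.6602, 0.004, 0.3101]
tool_rot: [0.635, 3.076, 0.001]
wrist_force: [0.2, -0.5, -0.2]
grip_width: -0.0001
finger_force: 0.0
```

```bash
python3 - <<'E'
from h import *
s=robot.read_state();print(s["tool_pos"],s["wrist_force"])
z=s["tool_pos"][2]
rows([arc(a,.106,.309) for a in (0,-5,-10,-15,-20,-25,-30,-35,-40,-45,-50,-53,-56,-59,-62)])
E
```

```text
[0.6602 0.004  0.3101] [ 0.1576 -0.4826 -0.1838]
[-0.001, -0.014, 0.002]
[-0.008, -0.031, 0.002]
[-0.013, -0.049, 0.002]
[-0.016, -0.067, 0.002]
[-0.018, -0.085, 0.002]
[-0.018, -0.104, 0.002]
[-0.017, -0.122, 0.002]
[-0.014, -0.141, 0.002]
[-0.009, -0.159, 0.002]
[-0.003, -0.176, 0.002]
[0.004, -0.193, 0.002]
[0.009, -0.203, 0.002]
[0.015, -0.212, 0.002]
[0.021, -0.221, 0.002]
[0.028, -0.23, 0.002]
```

Request:
send_rows([
  [1, 0, -0.014, 0.002, 0, 0, 0],
  [1, -0.008, -0.031, 0.002, 0, 0, 0],
  [1, -0.013, -0.049, 0.002, 0, 0, 0],
  [1, -0.016, -0.067, 0.002, 0, 0, 0],
  [1, -0.018, -0.085, 0.002, 0, 0, 0],
  [1, -0.018, -0.104, 0.002, 0, 0, 0],
  [1, -0.017, -0.122, 0.002, 0, 0, 0],
  [1, -0.014, -0.141, 0.002, 0, 0, 0],
  [1, -0.009, -0.159, 0.002, 0, 0, 0],
  [1, -0.003, -0.176, 0.002, 0, 0, 0],
  [1, 0.004, -0.193, 0.002, 0, 0, 0],
  [1, 0.009, -0.203, 0.002, 0, 0, 0],
  [1, 0.015, -0.212, 0.002, 0, 0, 0],
  [1, 0.02, -0.22, 0.002, 0, 0, 0],
  [1, 0.02, -0.22, 0.002, 0, 0, 0],
])

```text
time_s: 4.48
tool_pos: [0.6065, -0.0925, 0.3075]
tool_rot: [-0.635, -3.074, -0.005]
wrist_force: [-1.8, 16.6, -3.9]
grip_width: -0.0003
finger_force: 7.0
```

```bash
python3 - <<'E'
from h import *
t=imaging.read_camera("top")[:,:,::-1];s=imaging.read_camera("scene")[:,:,::-1]
cv2.imwrite("pics/z2.png",np.hstack([crop(t,210,130,100,120,4),crop(s,235,150,100,120,4)]))
cv2.imwrite("pics/t2.png",t);cv2.imwrite("pics/s2.png",s)
print(robot.read_state())
E
```

```text
{'time_s': 4.5833, 'joint_pos': array([-0.1972,  0.5278,  0.3745,  1.6406, -0.2224,  1.0173,  1.413 ]), 'qd': array([-0.0037,  0.0026, -0.0011, -0.0043, -0.0005,  0.0017, -0.0005]), 'effort': array([  9.8931, -90.2856,  19.9222, -38.388 ,   4.1498,  -1.8941,
         0.2193]), 'tool_pos': array([ 0.607 , -0.0919,  0.3075]), 'tool_rot': array([-0.6339, -3.0745, -0.0051]), 'wrist_force': array([-2.0989, 16.4647, -4.4911]), 'ft_torque': array([ 3.3882,  0.4445, -0.1708]), 'finger_force': 6.82019367814064, 'grip_width': -0.00033461299008152645}
```

View pics/z2.png

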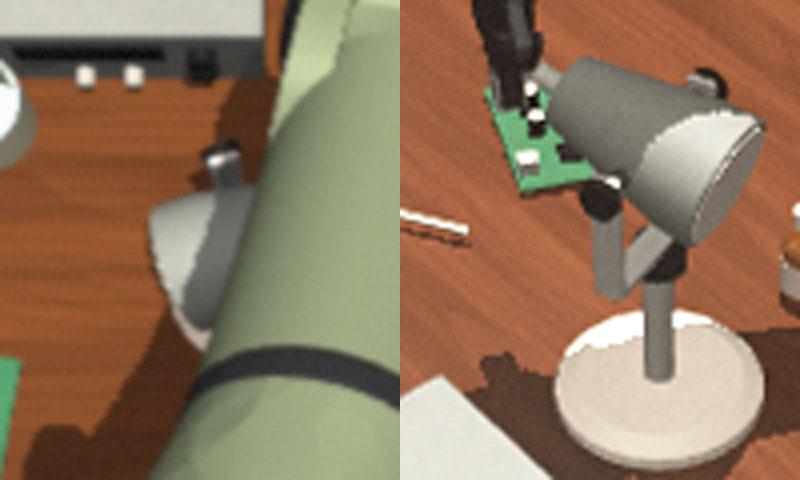

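The head has swivelled and its mouth now faces about az 100°. The force is higher than expected, so I'll back off, lift clear and look.

```bash
python3 - <<'E'
from h import *
p=robot.read_state()["tool_pos"]
rows([p+[.05,.03,0],p+[.05,.03,.17],[.38,.33,.48]])
E
```

```text
[-0.068, 0.095, 0.0]
[-0.067, 0.096, -0.34]
[0.752, 0.596, -0.341]
```

Request:
send_rows([
  [1, -0.03, 0.04, 0, 0, 0, 0],
  [1, -0.07, 0.1, 0, 0, 0, 0],
  [1, -0.07, 0.1, -0.08, 0, 0, 0],
  [1, -0.07, 0.1, -0.16, 0, 0, 0],
  [1, -0.07, 0.1, -0.24, 0, 0, 0],
  [1, -0.07, 0.1, -0.32, 0, 0, 0],
  [1, -0.07, 0.1, -0.34, 0, 0, 0],
  [1, 0.75, 0.6, -0.34, 0, 0, 0],
  [1, 0.75, 0.6, -0.34, 0, 0, 0],
  [1, 0.75, 0.6, -0.34, 0, 0, 0],
  [1, 0.75, 0.6, -0.34, 0, 0, 0],
  [1, 0.75, 0.6, -0.34, 0, 0, 0],
  [1, 0.75, 0.6, -0.34, 0, 0, 0],
  [1, 0.75, 0.6, -0.34, 0, 0, 0],
  [1, 0.75, 0.6, -0.34, 0, 0, 0],
  [1, 0.75, 0.6, -0.34, 0, 0, 0],
  [1, 0.75, 0.6, -0.34, 0, 0, 0],
  [1, 0.75, 0.6, -0.34, 0, 0, 0],
  [1, 0.75, 0.6, -0.34, 0, 0, 0],
  [1, 0.75, 0.6, -0.34, 0, 0, 0],
])

```text
time_s: 6.25
tool_pos: [0.3797, 0.3337, 0.4779]
tool_rot: [-0.627, -3.078, -0.001]
wrist_force: [0.9, -0.0, 0.2]
grip_width: -0.0001
finger_force: 0.0
```

```bash
cat > look.py <<'E'
from h import *
import sys
k=sys.argv[1]
for n in ("top","scene","wrist"):
    np.save(f"pics/{n}{k}.npy",imaging.camera_info(n)["pose"]); cv2.imwrite(f"pics/{n}{k}.png",imaging.read_camera(n)[:,:,::-1])
t,s,w=[cv2.imread(f"pics/{n}{k}.png") for n in ("top","scene","wrist")]
u,v=proj(imaging.camera_info("wrist"),[.552,0,.23]).astype(int);print("wrist crop",u-65,v-50)
x,y=max(u-65,0),max(v-50,0)
wc=cv2.resize(w[y:y+100,x:x+130],(400,300),interpolation=cv2.INTER_CUBIC);print(x,y,400/130)
a=np.hstack([crop(t,230,150,80,60,5),crop(s,245,150,80,60,5)])
b=np.hstack([wc,cv2.resize(w,(400,300))])
cv2.imwrite(f"pics/zz{k}.png",np.vstack([a,b]))
st=robot.read_state();print(st["tool_pos"],st["time_s"],st["wrist_force"])
E
python3 look.py 3
```

```text
wrist crop 29 363
29 363 3.076923076923077
[0.3831 0.3294 0.478 ] 6.4 [ 0.2237 -0.2045  0.0448]
```

View pics/zz3.png

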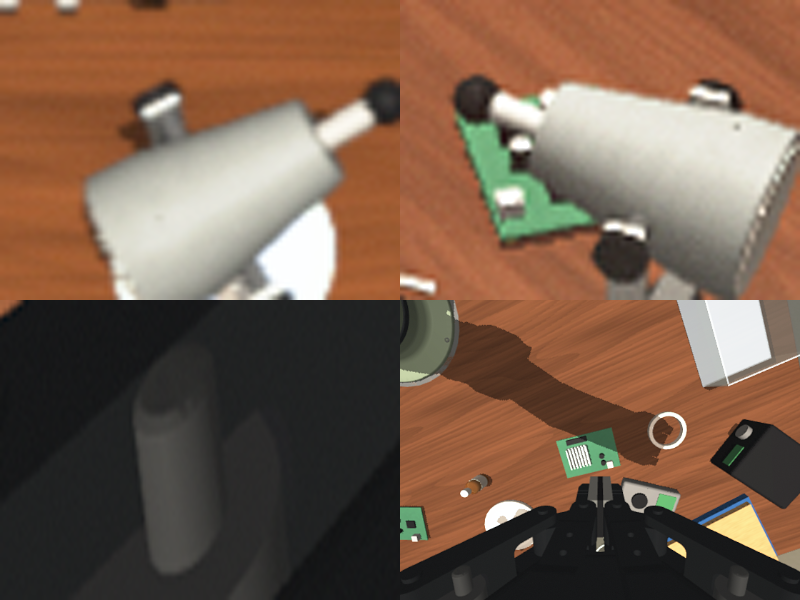

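After release the knob sits at top (307,170) and scene (260,169.5), with the head nose-down and turned part way towards the sink.

```bash
cat >> h.py <<'E'
C0=np.array([.5522,-.0025,.23]); SINK=np.array([.445,.2453,.029])
def blob(I,u,v,w=9,th=75):
    u0,v0=int(round(u)),int(round(v)); g=I.max(2)[v0-w:v0+w+1,u0-w:u0+w+1]
    m=(g<th).astype(np.uint8); n,l,st,ce=cv2.connectedComponentsWithStats(m)
    i=1+np.argmin([np.hypot(*(ce[j]-w))-.05*st[j,4] for j in range(1,n)]); return ce[i]+[u0-w,v0-w],st[i]
def ang(d): return np.degrees([np.arctan2(d[1],d[0]),np.arctan2(d[2],np.hypot(d[0],d[1]))])
def aim(k,tu,su,pre=("top","scene")):
    t=cv2.imread(f"pics/{pre[0]}{k}.png");s=cv2.imread(f"pics/{pre[1]}{k}.png")
    T=imaging.camera_info("top");S=imaging.camera_info("scene")
    a,sa=blob(t,*tu);b,sb=blob(s,*su)
    p,e=tri((T,*a),(S,*b));d=C0-p
    print("px",a,sa,b,sb,"knob",p,e[0],"len",np.linalg.norm(d),"ang",ang(d),"want",ang(SINK-C0))
    return p
E
python3 - <<'E'
from h import *
a=aim(0,(286.7,152.6),(257.5,187.3))
b=aim(3,(307,170),(260,169.5))
E
```

```text
px [286.5918 152.3061] [ 5  5  8  8 49] [257.5493 187.2394] [ 4  5 10  9 71] knob [ 0.6566 -0.0432  0.2528] 0.0002424812120480733 len 0.11431905555506525 ang [158.7133 -11.4958] want [113.3936 -36.6663]
px [306.8269 169.7692] [ 5  5  8  9 52] [259.4231 169.4423] [ 5  4  8 10 52] knob [ 0.6083 -0.0991  0.2531] 0.000673482340015466 len 0.1141129653478704 ang [120.1501 -11.6755] want [113.3936 -36.6663]
```

```bash
python3 - <<'E'
from h import *
a=np.radians(119.6);X=[np.cos(a),np.sin(a),0];Z=[0,0,-1];Y=np.cross(Z,X)
rot=R.from_matrix(np.c_[X,Y,Z]);c=(.5535,-.0035)
print(row(arc(119.6,.070,.36,c),rot))
E
```

```text
[-0.465 -0.391  0.236  0.     0.001  0.822]
```

Request:
send_rows([
  [1, -0.465, -0.391, 0.1, 0, 0, 0.82],
  [1, -0.465, -0.391, 0.1, 0, 0, 0.82],
  [1, -0.465, -0.391, 0.1, 0, 0, 0.82],
  [1, -0.465, -0.391, 0.1, 0, 0, 0.82],
  [1, -0.465, -0.391, 0.1, 0, 0, 0.82],
  [1, -0.465, -0.391, 0.1, 0, 0, 0.82],
  [1, -0.465, -0.391, 0.1, 0, 0, 0.82],
  [1, -0.465, -0.391, 0.1, 0, 0, 0.82],
  [1, -0.465, -0.391, 0.1, 0, 0, 0.82],
  [1, -0.465, -0.391, 0.15, 0, 0, 0.82],
  [1, -0.465, -0.391, 0.2, 0, 0, 0.82],
  [1, -0.465, -0.391, 0.236, 0, 0, 0.82],
  [1, -0.465, -0.391, 0.236, 0, 0, 0.82],
  [1, -0.465, -0.391, 0.236, 0, 0, 0.82],
])

```text
time_s: 7.57
tool_pos: [0.5183, 0.058, 0.3602]
tool_rot: [-1.579, -2.716, 0.001]
wrist_force: [-0.1, 0.4, 0.4]
grip_width: 0.0004
finger_force: 0.0
```

```bash
python3 - <<'E'
from h import *
s=robot.read_state();print(s["tool_pos"],s["tool_rot"])
c=(.5535,-.0035)
rows([arc(119.6,r,z,c) for r,z in ((.070,.343),(.073,.331),(.077,.318),(.079,.303))])
E
```

```text
[0.5183 0.058  0.3602] [-1.5787 -2.7157  0.0012]
[-0.002, 0.001, 0.034]
[0.004, 0.001, 0.058]
[0.012, 0.001, 0.084]
[0.016, 0.001, 0.114]
```

Request:
send_rows([
  [1, 0, 0, 0.015, 0, 0, 0],
  [1, 0, 0, 0.026, 0, 0, 0],
  [1, 0, 0, 0.034, 0, 0, 0],
  [1, 0.001, 0, 0.04, 0, 0, 0],
  [1, 0.003, 0, 0.046, 0, 0, 0],
  [1, 0.004, 0, 0.052, 0, 0, 0],
  [1, 0.005, 0, 0.058, 0, 0, 0],
  [1, 0.006, 0, 0.063, 0, 0, 0],
  [1, 0.008, 0, 0.068, 0, 0, 0],
  [1, 0.008, 0, 0.068, 0, 0, 0],
])

```text
time_s: 8.4
tool_pos: [0.5161, 0.0627, 0.3256]
tool_rot: [-1.576, -2.717, -0.0]
wrist_force: [-3.1, 4.1, 4.6]
grip_width: 0.0004
finger_force: 3.4
```

Request:
send_rows([
  [1, 0.002, 0, 0.007, 0, 0, 0],
  [1, 0.003, 0, 0.013, 0, 0, 0],
  [1, 0.005, 0, 0.02, 0, 0, 0],
  [1, 0.006, 0, 0.026, 0, 0, 0],
  [1, 0.007, 0, 0.032, 0, 0, 0],
  [1, 0.008, 0, 0.038, 0, 0, 0],
  [1, 0.009, 0, 0.045, 0, 0, 0],
  [1, 0.009, 0, 0.045, 0, 0, 0],
])

```text
time_s: 9.07
tool_pos: [0.5138, 0.0665, 0.303]
tool_rot: [-1.576, -2.717, 0.0]
wrist_force: [-2.5, 4.3, 3.4]
grip_width: -0.0001
finger_force: 3.3
```

Request:
send_rows([
  [1, 0, 0, -0.08, 0, 0, 0],
  [1, 0, 0, -0.16, 0, 0, 0],
  [1, 0.05, 0, -0.24, 0, 0, 0],
  [1, 0.5, 0, -0.34, 0, 0, 0],
  [1, 0.5, 0, -0.34, 0, 0, 0],
  [1, 0.5, 0, -0.34, 0, 0, 0],
  [1, 0.5, 0, -0.34, 0, 0, 0],
  [1, 0.5, 0, -0.34, 0, 0, 0],
  [1, 0.5, 0, -0.34, 0, 0, 0],
  [1, 0.5, 0, -0.34, 0, 0, 0],
  [1, 0.5, 0, -0.34, 0, 0, 0],
  [1, 0.5, 0, -0.34, 0, 0, 0],
])

```text
time_s: 10.07
tool_pos: [0.3906, 0.2824, 0.4732]
tool_rot: [1.578, 2.716, -0.001]
wrist_force: [0.5, -0.9, -0.3]
grip_width: 0.0
finger_force: 0.0
```

```bash
python3 look.py 4; python3 - <<'E'
from h import *
T=imaging.camera_info("top");S=imaging.camera_info("scene")
for th in (25,37,45):
  a=np.radians(119.5);k=np.array([.5535,-.0035,.23])-.11*np.array([np.cos(a)*np.cos(np.radians(th)),np.sin(a)*np.cos(np.radians(th)),-np.sin(np.radians(th))]);print(th,proj(T,k),proj(S,k))
E
```

```text
wrist crop 215 391
215 391 3.076923076923077
[0.3907 0.2822 0.4732] 10.2167 [ 0.0554  0.2638 -0.4833]
25 [304.2532 169.9256] [262.9517 162.9172]
37 [300.7627 170.5992] [266.7568 157.5926]
45 [297.602  171.5879] [270.1609 154.6449]
```

View pics/zz4.png

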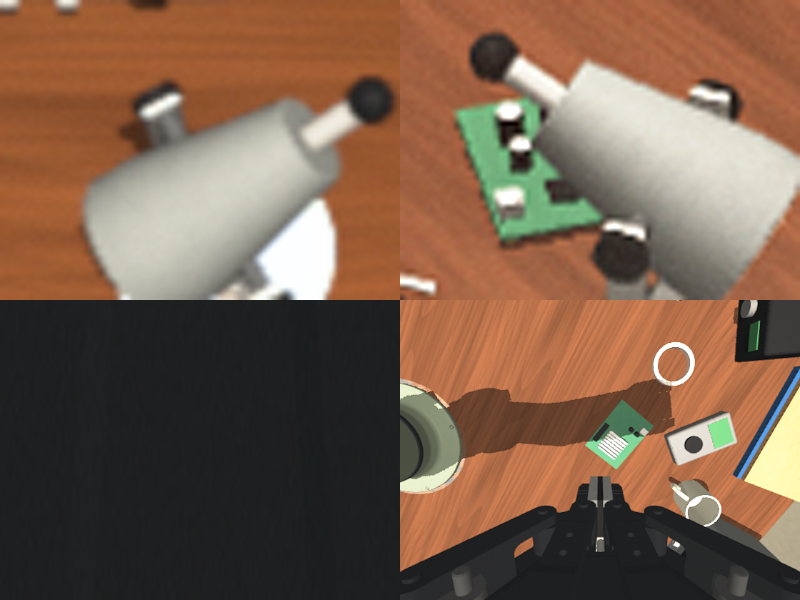

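The knob is now at top (304,170) and scene (263.8,161.6), so the nose has gone down further.

```bash
cat >> h.py <<'E'
C1=np.array([.5545,-.004,.23])
E
python3 - <<'E'
from h import *
p=aim(4,(304,170),(263.8,161.6))
print("C1:",ang(C1-p),"want",ang(SINK-C1),"len",np.linalg.norm(C1-p))
E
```

```text
px [303.6071 169.7679] [ 5  5  8  9 56] [262.9355 160.9355] [ 4  4  9  9 62] knob [ 0.6023 -0.0887  0.2833] 0.0008460605138422663 len 0.11306508347854599 ang [120.1438 -28.1325] want [113.3936 -36.6663]
C1: [119.4159 -28.7279] want [113.7125 -36.4343] len 0.11091554420918517
```

```bash
python3 - <<'E'
from h import *
c=(.5535,-.0035)
rows([arc(119.6,.076,.36,c),arc(119.6,.076,.34,c),arc(119.6,.076,.325,c),arc(119.6,.079,.303,c),arc(119.6,.080,.2925,c)])
E
```

```text
[-0.506, 0.001, 0.227]
[-0.506, 0.001, 0.267]
[-0.506, 0.001, 0.297]
[-0.499, 0.001, 0.341]
[-0.497, 0.001, 0.362]
```

Request:
send_rows([
  [1, -0.506, 0, 0.227, 0, 0, 0],
  [1, -0.506, 0, 0.227, 0, 0, 0],
  [1, -0.506, 0, 0.227, 0, 0, 0],
  [1, -0.506, 0, 0.227, 0, 0, 0],
  [1, -0.506, 0, 0.227, 0, 0, 0],
  [1, -0.506, 0, 0.227, 0, 0, 0],
  [1, -0.506, 0, 0.227, 0, 0, 0],
  [1, -0.506, 0, 0.227, 0, 0, 0],
  [1, -0.506, 0, 0.26, 0, 0, 0],
  [1, -0.506, 0, 0.28, 0, 0, 0],
  [1, -0.506, 0, 0.295, 0, 0, 0],
  [1, -0.504, 0, 0.31, 0, 0, 0],
  [1, -0.502, 0, 0.325, 0, 0, 0],
  [1, -0.5, 0, 0.335, 0, 0, 0],
  [1, -0.498, 0, 0.345, 0, 0, 0],
  [1, -0.498, 0, 0.353, 0, 0, 0],
  [1, -0.497, 0, 0.36, 0, 0, 0],
  [1, -0.497, 0, 0.36, 0, 0, 0],
  [1, -0.497, 0, 0.36, 0, 0, 0],
])

```text
time_s: 11.8
tool_pos: [0.5134, 0.0675, 0.2935]
tool_rot: [-1.577, -2.717, -0.0]
wrist_force: [-0.9, 1.7, 4.4]
grip_width: -0.0003
finger_force: 2.1
```

```bash
python3 - <<'E'
from h import *
c=C1[:2]
p=robot.read_state()["tool_pos"]
rows([p+[0,0,.13],arc(-22,.09,.423,c),arc(-22,.09,.354,c)]+[arc(a,.089,.354,c) for a in (-28,-34,-40,-46,-50,-54,-58,-61)])
E
```

```text
[0.0, 0.0, -0.26]
[-0.306, 0.112, -0.259]
[-0.306, 0.112, -0.121]
[-0.315, 0.096, -0.121]
[-0.325, 0.079, -0.121]
[-0.332, 0.062, -0.121]
[-0.337, 0.044, -0.121]
[-0.34, 0.032, -0.121]
[-0.342, 0.02, -0.121]
[-0.343, 0.008, -0.121]
[-0.343, -0.002, -0.121]
```

Request:
send_rows([
  [1, 0, 0, -0.08, 0, 0, 0],
  [1, 0, 0, -0.16, 0, 0, 0],
  [1, 0, 0, -0.24, 0, 0, 0],
  [1, -0.02, 0, -0.26, 0, 0, 0],
  [1, -0.306, 0.112, -0.26, 0, 0, 0],
  [1, -0.306, 0.112, -0.26, 0, 0, 0],
  [1, -0.306, 0.112, -0.26, 0, 0, 0],
  [1, -0.306, 0.112, -0.26, 0, 0, 0],
  [1, -0.306, 0.112, -0.26, 0, 0, 0],
  [1, -0.306, 0.112, -0.26, 0, 0, 0],
  [1, -0.306, 0.112, -0.19, 0, 0, 0],
  [1, -0.306, 0.112, -0.12, 0, 0, 0],
  [1, -0.306, 0.112, -0.12, 0, 0, 0],
  [1, -0.306, 0.112, -0.12, 0, 0, 0],
])

```text
time_s: 12.97
tool_pos: [0.6371, -0.0368, 0.3534]
tool_rot: [-1.575, -2.716, 0.002]
wrist_force: [-0.3, 0.6, 0.8]
grip_width: -0.0002
finger_force: 0.0
```

```bash
python3 - <<'E'
from h import *
c=C1[:2]
print(robot.read_state()["tool_pos"])
rows([arc(a,.089,.354,c) for a in (-28,-34,-40,-46,-50,-54,-58,-61)])
for n in ("scene","top"): cv2.imwrite(f"pics/{n}5.png",imaging.read_camera(n)[:,:,::-1])
S=imaging.camera_info("scene");T=imaging.camera_info("top")
s=cv2.imread("pics/scene5.png");print(blob(s,266,158), proj(S,[.5979,-.08,.296]))
E
```

```text
[ 0.6371 -0.0368  0.3534]
[-0.012, -0.016, -0.001]
[-0.021, -0.032, -0.001]
[-0.028, -0.049, -0.001]
[-0.034, -0.067, -0.001]
[-0.036, -0.079, -0.001]
[-0.038, -0.092, -0.001]
[-0.039, -0.104, -0.001]
[-0.039, -0.113, -0.001]
(array([263.6932, 157.1212]), array([  0,   0,  17,  19, 264], dtype=int32)) [266.3949 157.8194]
```

Request:
send_rows([
  [1, -0.012, -0.016, 0, 0, 0, 0],
  [1, -0.021, -0.032, 0, 0, 0, 0],
  [1, -0.028, -0.049, 0, 0, 0, 0],
  [1, -0.034, -0.067, 0, 0, 0, 0],
  [1, -0.036, -0.079, 0, 0, 0, 0],
  [1, -0.038, -0.092, 0, 0, 0, 0],
  [1, -0.039, -0.104, 0, 0, 0, 0],
  [1, -0.039, -0.113, 0, 0, 0, 0],
  [1, -0.039, -0.113, 0, 0, 0, 0],
])

```text
time_s: 13.82
tool_pos: [0.5979, -0.0825, 0.3535]
tool_rot: [-1.577, -2.717, -0.001]
wrist_force: [3.7, 4.6, -3.2]
grip_width: -0.0001
finger_force: 2.6
```

Request:
send_rows([
  [1, 0, 0.04, 0, 0, 0, 0],
  [1, 0, 0.08, 0, 0, 0, 0],
  [1, 0, 0.08, -0.08, 0, 0, 0],
  [1, 0, 0.08, -0.16, 0, 0, 0],
  [1, 0, 0.08, -0.24, 0, 0, 0],
  [1, 0, 0.08, -0.32, 0, 0, 0],
  [1, -0.02, 0, -0.4, 0, 0, 0],
  [1, -0.02, 0, -0.4, 0, 0, 0],
  [1, -0.02, 0, -0.4, 0, 0, 0],
  [1, -0.02, 0, -0.4, 0, 0, 0],
])

```text
time_s: 14.65
tool_pos: [0.6031, -0.0917, 0.5536]
tool_rot: [1.578, 2.716, 0.001]
wrist_force: [-1.1, -0.8, 0.2]
grip_width: -0.0001
finger_force: 0.0
```

```bash
python3 - <<'E'
from h import *
W=imaging.camera_info("wrist");np.save("pics/wrist6.npy",W["pose"])
cv2.imwrite("pics/wrist6.png",imaging.read_camera("wrist")[:,:,::-1])
cv2.imwrite("pics/scene6.png",imaging.read_camera("scene")[:,:,::-1])
print(robot.read_state()["tool_pos"],robot.read_state()["time_s"])
for p in ([.5979,-.08,.296],C1,SINK):print(proj(W,p),proj(imaging.camera_info("scene"),p))
w=cv2.imread("pics/wrist6.png");s=cv2.imread("pics/scene6.png")
cv2.imwrite("pics/z6.png",np.hstack([cv2.resize(w,(480,360)),crop(s,245,140,80,90,4)]))
E
```

```text
[ 0.6037 -0.0905  0.552 ] 14.75
[281.1098 178.6341] [266.3949 157.8194]
[280.8047  96.1787] [298.7826 185.2574]
[298.2971 -74.0949] [391.4155 272.3153]
```

View pics/z6.png

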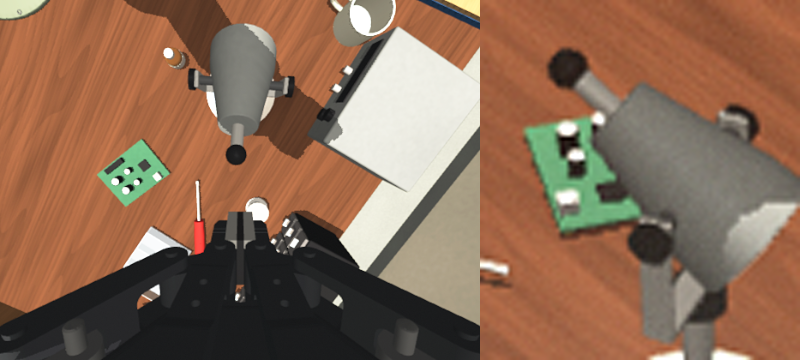

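Wrist view: knob at about (275,180), yoke bolts at about (225,92) and (338,100). Their midpoint agrees with my pivot estimate. Scene knob is at (266.7,156.8).

```bash
cat >> h.py <<'E'
def aimw(k,wu,su,l=None,r=None):
    w=cv2.imread(f"pics/wrist{k}.png");s=cv2.imread(f"pics/scene{k}.png")
    W=imaging.camera_info("wrist");W["pose"]=np.load(f"pics/wrist{k}.npy");S=imaging.camera_info("scene")
    a,sa=blob(w,*wu,w=14);b,sb=blob(s,*su)
    p,e=tri((W,*a),(S,*b)); print(a,sa,b,sb,"knob",p,e[0])
    if l is not None:
        L=onz(W,*l,.23);Rr=onz(W,*r,.23);m=(L+Rr)/2;d=L-Rr;print("bolts",L,Rr,np.linalg.norm(d),"mid",m,"az",ang(d)[0]+90)
    for C in (C1,C0): print("ang",ang(C-p),"want",ang(SINK-C),"len",np.linalg.norm(C-p))
    # knob on sphere about C1 along wrist ray only
    o,d=ray(W,*a);q=o-C1;B=q@d;t=-B-np.sqrt(max(B*B-q@q+.11**2,0));print("wrist-only",o+t*d,ang(C1-(o+t*d)))
E
python3 - <<'E'
from h import *
aimw(6,(275.3,179.7),(266.7,156.8),(225,92),(338,100))
E
```

```text
[275. 180.] [  3   3  23  23 437] [266.3939 156.5455] [ 4  4 10 10 66] knob [ 0.5935 -0.0849  0.2952] 0.000575373671064915
bolts [ 0.4951 -0.0324  0.23  ] [0.6155 0.0258 0.23  ] 0.13372575686966548 mid [ 0.5553 -0.0033  0.23  ] az -64.18125340028573
ang [115.7406 -35.9654] want [113.7125 -36.4343] len 0.11101695662014498
ang [116.6232 -35.2619] want [113.3936 -36.6663] len 0.11293637744533848
wrist-only [ 0.5932 -0.0847  0.2939] [115.5936 -35.5195]
```

```bash
python3 - <<'E'
from h import *
c=C1[:2]
rows([arc(-22,.09,.45,c),arc(-22,.09,.354,c)]+[arc(a,.089,.354,c) for a in (-28,-34,-40,-46,-50,-54,-58,-61,-63.2)])
E
```

```text
[0.057, 0.112, 0.204]
[0.057, 0.113, 0.396]
[0.048, 0.096, 0.396]
[0.039, 0.08, 0.396]
[0.031, 0.063, 0.396]
[0.026, 0.045, 0.396]
[0.023, 0.033, 0.396]
[0.022, 0.02, 0.396]
[0.021, 0.008, 0.396]
[0.021, -0.001, 0.396]
[0.021, -0.008, 0.396]
```

Request:
send_rows([
  [1, 0.03, 0.06, 0.08, 0, 0, 0],
  [1, 0.057, 0.112, 0.16, 0, 0, 0],
  [1, 0.057, 0.112, 0.24, 0, 0, 0],
  [1, 0.057, 0.112, 0.32, 0, 0, 0],
  [1, 0.057, 0.112, 0.396, 0, 0, 0],
  [1, 0.057, 0.112, 0.396, 0, 0, 0],
  [1, 0.057, 0.112, 0.396, 0, 0, 0],
  [1, 0.048, 0.096, 0.396, 0, 0, 0],
  [1, 0.039, 0.08, 0.396, 0, 0, 0],
  [1, 0.031, 0.063, 0.396, 0, 0, 0],
  [1, 0.026, 0.045, 0.396, 0, 0, 0],
  [1, 0.023, 0.033, 0.396, 0, 0, 0],
  [1, 0.022, 0.02, 0.396, 0, 0, 0],
  [1, 0.021, 0.008, 0.396, 0, 0, 0],
  [1, 0.021, -0.001, 0.396, 0, 0, 0],
  [1, 0.021, -0.008, 0.396, 0, 0, 0],
  [1, 0.021, -0.008, 0.396, 0, 0, 0],
])

```text
time_s: 16.17
tool_pos: [0.5945, -0.084, 0.3555]
tool_rot: [1.577, 2.717, 0.001]
wrist_force: [3.1, 4.2, -0.8]
grip_width: -0.0002
finger_force: 2.5
```

Request:
send_rows([
  [1, 0, 0.04, 0, 0, 0, 0],
  [1, 0, 0.08, 0, 0, 0, 0],
  [1, 0, 0.08, -0.08, 0, 0, 0],
  [1, 0, 0.08, -0.16, 0, 0, 0],
  [1, 0, 0.08, -0.24, 0, 0, 0],
  [1, 0, 0.08, -0.32, 0, 0, 0],
  [1, -0.02, 0, -0.4, 0, 0, 0],
  [1, -0.02, 0, -0.4, 0, 0, 0],
  [1, -0.02, 0, -0.4, 0, 0, 0],
  [1, -0.02, 0, -0.4, 0, 0, 0],
  [1, -0.02, 0, -0.4, 0, 0, 0],
  [1, -0.02, 0, -0.4, 0, 0, 0],
])

```text
time_s: 17.17
tool_pos: [0.6001, -0.0919, 0.5539]
tool_rot: [-1.575, -2.716, 0.002]
wrist_force: [-0.4, 0.5, 0.7]
grip_width: 0.0
finger_force: 0.0
```

```bash
python3 - <<'E'
from h import *
W=imaging.camera_info("wrist");np.save("pics/wrist7.npy",W["pose"])
cv2.imwrite("pics/wrist7.png",imaging.read_camera("wrist")[:,:,::-1])
cv2.imwrite("pics/scene7.png",imaging.read_camera("scene")[:,:,::-1])
w=cv2.imread("pics/wrist7.png")
p=np.array([.5915,-.0855,.295]);aimw(7,proj(W,p),proj(imaging.camera_info("scene"),p))
# bolt blobs
for u,v in (proj(W,C1)+[-56,-4],proj(W,C1)+[57,4]): print(u,v,blob(w,u,v,w=14,th=60))
cv2.imwrite("pics/z7.png",crop(w,190,20,180,180,3))
E
```

```text
[275.235  181.1498] [  2   2  23  23 434] [266.8923 155.9231] [ 5  5  9  9 65] knob [ 0.5907 -0.0863  0.2951] 0.0007405220799408369
ang [113.7407 -35.899 ] want [113.7125 -36.4343] len 0.11099275370089956
ang [114.6736 -35.2111] want [113.3936 -36.6663] len 0.11287313427056718
wrist-only [ 0.5902 -0.086   0.2941] [113.5414 -35.6422]
227.980146184329 93.80890833121165 (array([226.3355,  91.4934]), array([  9,   0,   9,  24, 152], dtype=int32))
340.980146184329 101.80890833121165 (array([341.5987, 105.0764]), array([  8,   5,  12,  24, 157], dtype=int32))
```

View pics/z7.png

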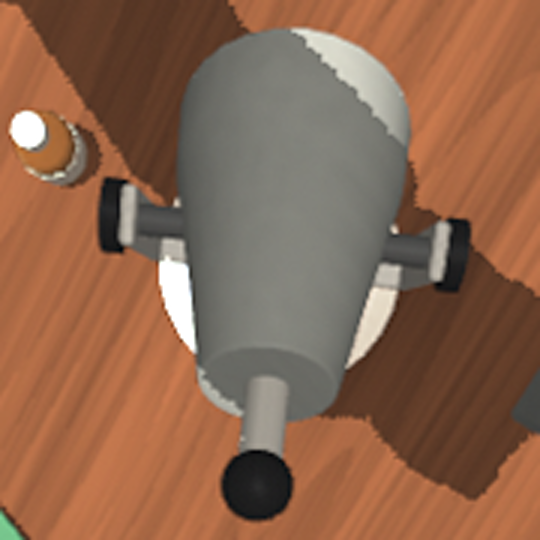

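The close view shows the knob at wrist (275,181) and the bolt discs at about (227,91.6) and (342,105). I'll check azimuth and pivot from the bolts.

```bash
python3 - <<'E'
from h import *
W=imaging.camera_info("wrist");W["pose"]=np.load("pics/wrist7.npy")
for l,r in (((226.3,91.5),(341.6,105.1)),((227.3,91.5),(342.3,105.0))):
    L=onz(W,*l,.23);Q=onz(W,*r,.23);d=L-Q;m=(L+Q)/2;print(m,np.linalg.norm(d),ang(d)[0]-90+180, "want",ang(SINK-m))
    k=np.array([.5905,-.0862,.295]);b=m-k;b/=np.linalg.norm(b)
    h=m+b*((.029-m[2])/b[2]);print("hit",h,"err mm",1e3*(h-SINK), "line miss",1e3*np.linalg.norm(np.cross(SINK-m,b)))
E
```

```text
[ 0.5551 -0.0044  0.23  ] 0.1374245619149211 -66.62255221658828 want [113.7887 -36.3789]
hit [0.4454 0.2487 0.029 ] err mm [ 0.4443  3.4184 -0.    ] line miss 2.48186718044303
[ 0.5559 -0.0038  0.23  ] 0.13706248117863506 -66.591857555887 want [113.9971 -36.3948]
hit [0.4489 0.251  0.029 ] err mm [ 3.893   5.6543 -0.    ] line miss 6.176314210378898
```

```bash
python3 -c "
from rig import sign_off
print(sign_off())"
```

```text
the job is handed in; nothing more can be done
None
```

The lamp now aims at the heat sink: by my measurements its beam line passes about 2–6 mm from the sink's centre. I handed the job in at about 17 s with the arm clear. I did not take a last look to confirm that the boards and other items hadn't moved.

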